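Unlatch the sprung jaw of the sherd clamp and hold it open

TASK

I want to set a broken rim piece in the small sherd clamp on the bench: turn its black latch knob fully anticlockwise (seen from above) to its end stop so that the latch frees the jaw, then push the sprung jaw by its upright post away from the fixed jaw, as far as its stop, and keep holding it there with the gripper. Finish while still holding the jaw wide open - do not let go, it springs shut - leave the latch knob at its stop, and leave the other things on the bench undisturbed.

Things in the scene. Friction and masses are not known exactly. Their poses are not given: they have to be found in the camera images.
- clamp: Sherd clamp: grey base plate 190 (x) x 270 (y) x 10 mm fixed to the bench. Origin: centre of its underside, on the bench; z up. On it, at its own x, y in mm: jaw pivot (15, 5), latch knob axis (-40, 50), fixed jaw (rubber-faced steel block 50 mm long, top 44 mm above the bench) at (-40, -39), on the -x side of the swinging jaw, stop pin (12 mm thick, top 36 mm up) at (55, -60).
- jaw_pivot (a point): Point on the vertical axis of the swinging jaw, 21 mm above the bench, at the clamp's (15, 5) mm.
- jaw_post (a point): On the axis of the jaw's upright round steel post, 80 mm above the bench. Post 14 mm thick, top 105 mm up, 120 mm from the jaw's pivot axis, on a flat aluminium arm 14 mm wide, top 26 mm up (collar at the post's foot to 30 mm). Push it or pinch it from above; it may turn between the pads. In the clamp's frame at (-45, -99) mm when shut, about (60, -106) when fully open.
- jaw (a joint): Jaw angle about its vertical pivot, rad: 0 shut (spring-held), 0.9 fully open at its stop; grows anticlockwise from above, the post swinging mainly along the clamp's +x. Clamp-frame bearing from pivot to post: 4.19 + this value. The spring takes about 3.3 N at the post to start, 7.5 N at the stop, and shuts the jaw if let go. While latched the jaw blocks after about 0.1 rad.
- latch_grip (a point): On the vertical axis of the black latch knob, 64 mm above the bench, at the height to grip. Grip: a bar 44 mm long, 14 mm thick, from 39 to 75 mm above the bench, on a disc 46 mm across; pinch it across its thickness. The bar lies along 1.2 rad (anticlockwise) in this point's own frame. The steel latch bar, 65 mm long, below it points the same way as the grip's white mark.
- latch (a joint): Latch knob angle, rad: 0 = end stop fully anticlockwise from above, latch clear; grows clockwise, to 1.6. In the clamp's frame grip bar and latch point along 1.2 rad minus this value. Starts between 0.9 and 1.4, where the latch blocks the jaw's tail. Light friction (0.05 N m); it stays where it is left.
- weight: Small brass weight 32 mm across, 38 mm tall, standing on the clamp's plate; leave alone. Origin under its centre.
- jar: Amber jar with black lid, 56 mm across, 85 mm tall; leave alone. Origin under its centre.
- beaker: White plastic beaker, 56 mm across, 75 mm tall; leave alone. Origin under its centre.
- saucer: White china saucer, 130 mm across, 22 mm tall; leave alone. Origin under its centre.
- tub: White plastic tub, 130 mm across, 65 mm tall; leave alone. Origin under its centre.
- spatula: Slim wood-handled spatula 190 mm long, 14 mm wide, 10 mm thick, lying between robot and clamp; leave alone. Origin under its middle, x along its length.
- brush: Brush 180 mm long, lying on the bench; leave alone. Origin under its middle, x along its length.
- foam: Dark foam block 100 x 70 x 30 mm; leave alone. Origin under its centre.

How it is judged:
On the way, in this order (a step that is already met when the one before it is completed fails the run):
1. the latch knob is turned fully anticlockwise to its stop, the jaw still shut (value of joint latch below 0.08 rad and value of joint jaw below 0.2 rad), for 0.2 s.
2. the jaw is pushed open to its stop and held there by the gripper (value of joint jaw above 0.84 rad and value of joint latch below 0.1 rad and contact force between the fingers and jaw above 1 N), for 0.3 s.
At the end, for the whole second after the job is handed in: The jaw is within 0.06 rad of its open stop and still, the robot's fingers press on it with over 1 N, no loose thing props it, and the latch knob is within 0.1 rad of its anticlockwise stop (all of step 2 and velocity of joint jaw between -0.1 and 0.1 rad/s and contact force between jaw and weight below 0.2 N and contact force between jaw and jar below 0.2 N and contact force between jaw and beaker below 0.2 N and contact force between jaw and saucer below 0.2 N and contact force between jaw and tub below 0.2 N and contact force between jaw and spatula below 0.2 N and contact force between jaw and brush below 0.2 N and contact force between jaw and foam below 0.2 N); the arm keeps its last pose, push and grip.
It fails at once if another thing on the bench is shifted by more than 30 mm or knocked over (distance of any of weight, jar, beaker, saucer, tub, spatula, brush, foam from where it was at the start of the episode above 0.03 m or angle between any of weight, jar, beaker, tub's own z axis and vertical above 0.6 rad).
It also fails if it takes over 48 s, if anything falls off the work surface, if the arm or the gripper's body presses on something with over 40 N, if the wrist force passes 120 N, or if a joint passes its speed limit or range.

ROBOT

A 6-joint arm with a two-finger parallel gripper is mounted at the origin on the work surface. World frame = base frame: x ahead of the robot, y to its left, z up, the work surface at z = 0. Lengths are in m, angles in rad, forces in N, time in s.
With the tool pointing down it reaches from about 0.325 to 0.9 m from the base axis. Payload 6.1 kg.
Tool frame: the origin (TCP) lies on the centre line of the jaws, within the pads' length; the fingertips stand 17 mm ahead of it and the grasp point (between the pads) lies 2 mm behind it; z points along the fingers, y is the line along which they close (so a half turn about z gives the same grasp; the last joint's range is limited). The gripper opens to 85 mm and grips with 20 to 120 N. Pads are 22 mm wide; open, the fingers measure 114 mm over their backs; the gripper's body (76 mm by 85 mm) begins 54 mm behind the grasp point. The pads swing forward as they close: fully open they stand 13 mm farther back than shut.
Start: joints at [0.976, 0.22, 1.526, -0, 1.395, -0.126], TCP at [0.282, 0.558, 0.248] pointing down, gripper open.
Joint ranges: [-2.98, 2.98], [-0.91, 2.08], [0.09, 2.57], [-1.24, 4.39], [0.2, 2.65], [-2.68, 2.68]. Speed limits (rad/s): [2.57, 2.57, 3.01, 3.14, 3.14, 3.14].

INTERFACE

Orientations are given as a unit quaternion [x, y, z, w].
In Python, from plant import monitor, optics, bot gives the robot as it stands.
- The arm moves only by the shell command python3 -m inch 'ROWS' [OPENING] [FORCE]. ROWS is text: rows parted by semicolons, each of 4 numbers parted by spaces: the shift along the tool's x, y, z in units of 50 mm (1.0 is 50 mm), then the turn about the tool's z in units of 8 degrees (1.0 is 8 degrees). In form: tx ty tz roll; .... A call has 1 to 10 rows; each row shifts and turns the commanded pose from where the row before left it, along the tool's axes as they then stand; what a row does not reach is not made up. A row lasts 1/10 s, in which the tool goes at most 50 mm and 8.59 degrees, less where a joint would pass 70% of its speed; a pose out of reach is approached as far as the arm can. A call is refused whole if a number of a shift passes 1 or a number of a turn 1, either way. A call with a gripper value outside its range is refused whole. OPENING is the opening, from 0 (shut) to 1 (fully open), set as the call begins (- or left out, the last holds). The fingers move at their own pace and stop on an object; FORCE is the grip in N (left out, the last holds). Time passes only in rows, so rows that do not move let the fingers close. It gives the time, the measured TCP pose, the force, the opening and the grip force at its end, in the units of the state.
- monitor.state(): the state, without advancing time (a new reading comes with each control period).
- optics.get_image(name): name is "scene" or "top"; returns a dict with "frame" (400x640x3 uint8, red, green, blue), "fx", "fy", "cx", "cy" (pixels), "extrinsics" (4x4, takes a point from camera to world coordinates). Camera axes: x right, y up, looking along -z (the intrinsics and any distortion apply to the point x, -y, -z); pixel columns grow to the right and rows downward; lengths in m; the calibration is good to about 2 mm. A picture is of the moment at which its call begins. There is no depth.
- bot.job_done(): hands the job in; it is judged then, once.
The state is a dict: "clock": time; "q": joint angles; "qvel": joint speeds; "effort": joint torques, N m; "position": TCP position; "tcp_rot": TCP orientation; "contact_force": force on the tool from outside, world axes, zero at the start; "moment": the same for the moment, N m; "gripper_width": finger opening in m; "gripper_force": force on a finger pad.
Only numpy, scipy, OpenCV 4.12 (cv2) and the standard library are available. Lean on these libraries where they do the work, as an engineer would, in place of code of your own. Each camera call takes 0.05 s, during which the arm holds its last target. There are 200 camera calls.

## Working session

There is one attempt and no reset: what is moved stays moved. The work goes in short steps, Python scripts to look and compute and a shell command to move; the robot and the scene stay as the last step left them, time stands still between calls to the robot, and variables do not carry over. Pictures are saved under pics/ and viewed, at most 10 in all, crops included, and the job is handed in when it is done.

```bash
mkdir -p pics; python3 - <<'E'
from plant import monitor, optics
import cv2,json
for n in("scene","top"):
    d=optics.get_image(n); cv2.imwrite(f"pics/{n}0.png",d["frame"][:,:,::-1])
    print(n,d["fx"],d["fy"],d["cx"],d["cy"],d["extrinsics"],[k for k in d])
s=monitor.state();print(s)
E
```

```text
scene 465.5065852609132 465.5065852609132 318.37173770777446 197.54663802953985 [[ 4.97710219e-01 -7.36298536e-01  4.58420117e-01  1.33575682e+00]
 [ 8.67342803e-01  4.21902471e-01 -2.64035543e-01 -3.73689400e-01]
 [ 1.00040404e-03  5.29020577e-01  8.48608407e-01  1.43784427e+00]
 [ 0.00000000e+00  0.00000000e+00  0.00000000e+00  1.00000000e+00]] ['frame', 'fx', 'fy', 'cx', 'cy', 'extrinsics']
top 409.28783382243006 409.28783382243006 322.72680497939615 202.7192075395949 [[-0.00832894  0.99454567 -0.1039689   0.46612913]
 [-0.99996428 -0.00813432  0.0022958   0.05829014]
 [ 0.00143757  0.10398431  0.9945779   1.23845894]
 [ 0.          0.          0.          1.        ]] ['frame', 'fx', 'fy', 'cx', 'cy', 'extrinsics']
{'clock': 0.1, 'q': array([ 9.75890838e-01,  2.21179074e-01,  1.52747771e+00, -9.89132421e-06,
        1.39467149e+00, -1.26092146e-01]), 'qvel': array([ 0.0018802 , -0.00164708, -0.00359381,  0.00163973,  0.00226587,
       -0.00101002]), 'effort': array([ 1.06321386e-03, -4.98243177e+01, -3.90547657e+01, -2.58019591e-04,
        5.66137751e-03, -1.37497501e-06]), 'position': array([0.28211265, 0.55714854, 0.24729894]), 'tcp_rot': array([ 2.32264989e-01,  9.72652159e-01, -8.13745235e-04, -3.01556701e-04]), 'contact_force': array([ 0.23447903,  0.72858703, -0.0238651 ]), 'moment': array([-0.03584887, -0.00697911,  0.06348941]), 'gripper_force': 0.0, 'gripper_width': 0.08540197503886753}
```

View pics/top0.png

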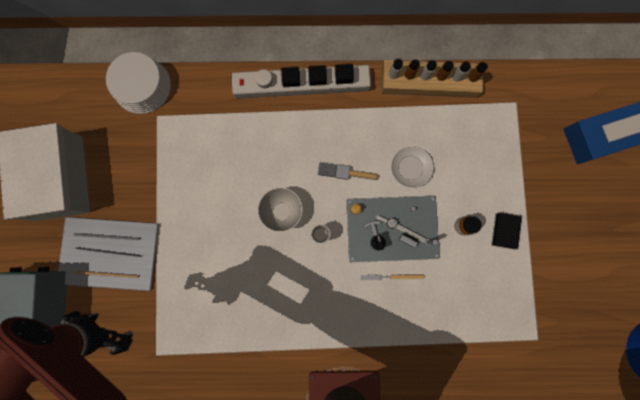

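View pics/scene0.png

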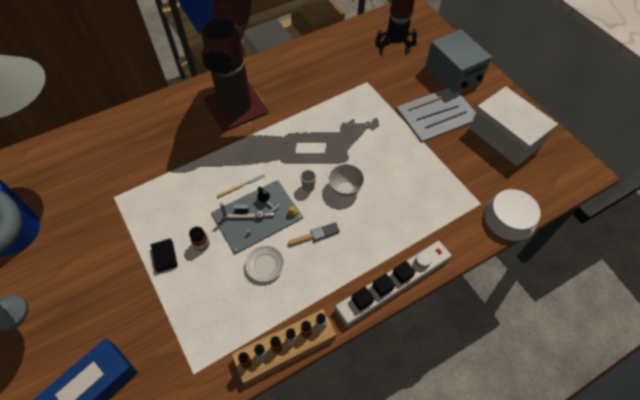

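Top view: the clamp is at about (393,228) with yaw near 0, the knob at (378,242) and the post near (440,238). I'll enlarge both views.

```bash
python3 - <<'E'
import cv2
t=cv2.imread("pics/top0.png")[185:290,335:475]; cv2.imwrite("pics/t1.png",cv2.convertScaleAbs(cv2.resize(t,(784,588),interpolation=cv2.INTER_CUBIC),alpha=1.6))
t=cv2.imread("pics/scene0.png")[165:255,200:320]; cv2.imwrite("pics/s1.png",cv2.convertScaleAbs(cv2.resize(t,(800,600),interpolation=cv2.INTER_CUBIC),alpha=1.6))
E
```

```text
(no output)
```

View pics/t1.png

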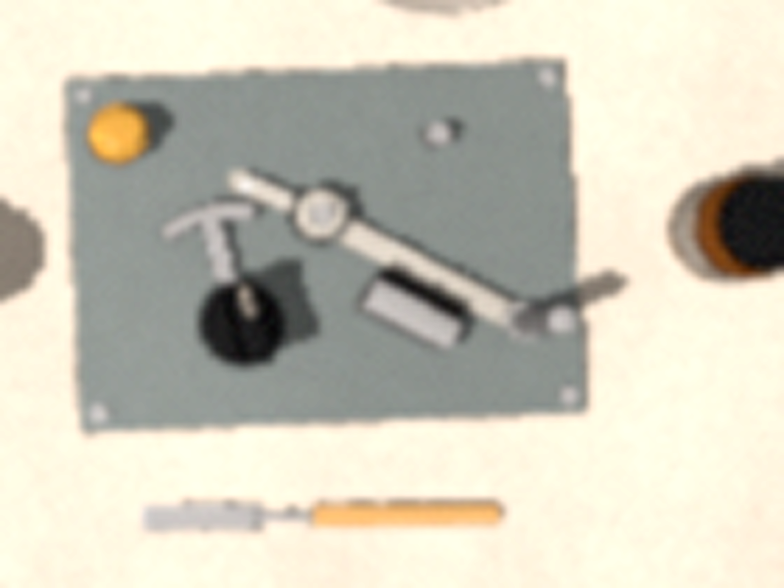

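View pics/s1.png

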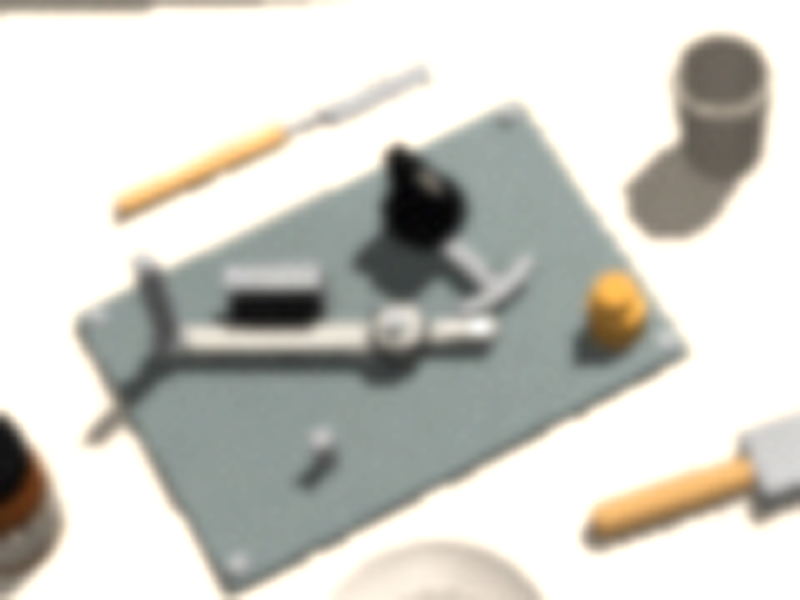

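Corners are read in both crops: top crop (66,78), (565,62), (587,408), (84,430); scene crop (78,320), (520,103), (687,352), (232,590). The knob is near (241,322) and the post top at (562,320) in the top crop.

```bash
cat > h.py <<'E'
import numpy as np
from plant import monitor, optics
from scipy.spatial.transform import Rotation as R
from scipy.optimize import least_squares
C={n:optics.get_image(n) for n in("top","scene")}
T=lambda p:np.array([335+(p[0]+.5)/5.6-.5,185+(p[1]+.5)/5.6-.5])
S=lambda p:np.array([200+(p[0]+.5)/6.667-.5,165+(p[1]+.5)/6.667-.5])
def proj(n,P):
    c=C[n];E=c["extrinsics"];p=E[:3,:3].T@(np.array(P)-E[:3,3]);return np.array([c["cx"]+c["fx"]*p[0]/-p[2],c["cy"]+c["fy"]*p[1]/p[2]])
def ray(n,uv,z):
    c=C[n];E=c["extrinsics"];d=E[:3,:3]@np.array([(uv[0]-c["cx"])/c["fx"],-(uv[1]-c["cy"])/c["fy"],-1]);return E[:3,3]+d*(z-E[2,3])/d[2]
E
python3 - <<'E'
from h import *
cc=[(95,135),(95,-135),(-95,-135),(-95,135)]
t=[(66,78),(565,62),(587,408),(84,430)]; s=[(687,352),(232,590),(78,320),(520,103)]
def W(v,x,y,z): c,S_=np.cos(v[2]),np.sin(v[2]);return [v[0]+c*x-S_*y,v[1]+S_*x+c*y,z]
def f(v,use=("top","scene")):
    r=[]
    for a,b,c in zip(cc,t,s):
        P=W(v,a[0]/1e3,a[1]/1e3,.01)
        if "top" in use:r+=list(proj("top",P)-T(b))
        if "scene" in use:r+=list(proj("scene",P)-S(c))
    return r
for use in [("top",),("scene",),("top","scene")]:
    o=least_squares(f,[.5,-.1,0],args=(use,));print(use,o.x,np.abs(o.fun).max())
v=o.x
print("pivot",W(v,.015,.005,.021),"knob",W(v,-.04,.05,.064),"post",W(v,-.045,-.099,.08),"open",W(v,.06,-.106,.08))
print("post meas",ray("top",T((562,320)),.105),ray("scene",S((146,262)),.105))
k=np.array(W(v,-.04,.05,0))
for z in(.02,.03):
  d=ray("top",T((212,212)),z)-k;print("latch bearing",np.arctan2(d[1],d[0])-v[2])
  d=ray("scene",S((488,290)),z)-k;print("scene",np.arctan2(d[1],d[0])-v[2])
for n,p in(("weight",ray("top",T((118,133)),.038)),("beaker",ray("top",(321,234),.07)),("jar",ray("top",T((752,222)),.085))):print(n,p)
c=monitor.state();print(R.from_quat(c["tcp_rot"]).as_matrix().round(3),c["clock"])
E
```

```text
('top',) [ 0.51664694 -0.15384919  0.03013244] 0.8043282228138651
('scene',) [ 0.5187284  -0.15351706  0.02601596] 0.8686616374534992
('top', 'scene') [ 0.51738435 -0.15368089  0.02866384] 0.9836825179868924
pivot [np.float64(0.5322348911182981), np.float64(-0.14825304697464098), 0.021] knob [np.float64(0.47596778783098076), np.float64(-0.10484782738466122), 0.064] post [np.float64(0.47524016905668787), np.float64(-0.25392992077927146), 0.08] open [np.float64(0.5803976565894156), np.float64(-0.25791775425175056), 0.08]
post meas [ 0.47390238 -0.25292235  0.105     ] [ 0.47624236 -0.25261411  0.105     ]
latch bearing 0.1899867923261931
scene 0.1705669113828594
latch bearing 0.2126755609427291
scene 0.117832068033364
weight [ 0.57418506 -0.04133437  0.038     ]
beaker [0.49875584 0.0612561  0.07      ]
jar [ 0.52235163 -0.35592096  0.085     ]
[[-0.892  0.452 -0.001]
 [ 0.452  0.892 -0.001]
 [ 0.    -0.001 -1.   ]] 0.2
```

The latch sits at about 1.03 rad. I'll move over the knob at the present height, then turn clockwise so the wrist has room for the anticlockwise turn.

```bash
cat > g.py <<'E'
import sys,numpy as np
from plant import monitor
from scipy.spatial.transform import Rotation as R
s=monitor.state();M=R.from_quat(s["tcp_rot"]).as_matrix();p=s["position"]
print("t",round(s["clock"],2),"p",p.round(4),"yawy",round(np.arctan2(M[1,1],M[0,1]),3),"tilt",M[2].round(3),"q6",s["q"][5].round(2),"F",s["contact_force"].round(1),"Mz",s["moment"].round(2),"w",round(s["gripper_width"],4),"gf",round(s["gripper_force"],1))
if len(sys.argv)>3:
    g=np.array(list(map(float,sys.argv[1:4])));print("units to go",(M.T@(g-p)/.05).round(2))
E
m='-0.675 -0.72 0 0;'
python3 -m inch '-0.675 -0.72 0 0;-0.675 -0.72 0 0;-0.675 -0.72 0 0;-0.675 -0.72 0 0;-0.675 -0.72 0 0;-0.675 -0.72 0 0;-0.675 -0.72 0 0' 1
python3 -m inch '-0.675 -0.72 0 0;-0.675 -0.72 0 0;-0.675 -0.72 0 0;-0.675 -0.72 0 0;-0.675 -0.72 0 0;-0.675 -0.72 0 0;-0.675 -0.72 0 0'
python3 -m inch '0 0 0 1;0 0 0 1;0 0 0 1;0 0 0 1;0 0 0 1;0 0 0 1;0 0 0 1;0 0 0 1;0 0 0 1'
python3 -m inch '0 0 0 1;0 0 0 1;0 0 0 1;0 0 0 1;0 0 0 1;0 0 0 1;0 0 0 1;0 0 0 1;0 0 0 0.7;0 0 0 0'
python3 g.py 0.476 -0.105 0.14
```

```text
clock: 0.9
position: [0.3793, 0.2242, 0.2483]
tcp_rot: [0.232, 0.973, 0.0, 0.0]
contact_force: [1.5, 0.0, 0.0]
gripper_width: 0.0855
gripper_force: 0.0
clock: 1.6
position: [0.4763, -0.1077, 0.2484]
tcp_rot: [0.232, 0.973, 0.0, 0.0]
contact_force: [1.1, 0.7, 0.1]
gripper_width: 0.0851
gripper_force: 0.0
clock: 2.5
position: [0.476, -0.1055, 0.2481]
tcp_rot: [0.761, 0.648, -0.0, -0.0]
contact_force: [-0.0, 0.3, -0.2]
gripper_width: 0.0854
gripper_force: 0.0
clock: 3.5
position: [0.4761, -0.1055, 0.2481]
tcp_rot: [0.995, 0.1, -0.0, -0.0]
contact_force: [0.1, -0.0, 1.2]
gripper_width: 0.0853
gripper_force: 0.0
t 3.5 p [ 0.4761 -0.1055  0.2481] yawy -1.37 tilt [-0. -0. -1.] q6 0.99 F [ 0.1 -0.   1.2] Mz [-0.03 -0.01 -0.01] w 0.0853 gf 0.0
units to go [ 0.   -0.01  2.16]
```

```bash
python3 -m inch '0 0 0.7 0;0 0 0.7 0;0 0 0.7 0;0 0 0.7 0;0 0 0.5 0;0 0 0.42 0;0 0 0 0' 0.5 30 | tail -3
python3 g.py 0.476 -0.105 0.062
python3 -m inch '0 0 0 0;0 0 0 0;0 0 0 0;0 0 0 0;0 0 0 0;0 0 0 0' 0 40 | tail -3
python3 g.py 0.476 -0.105 0.062
```

```text
contact_force: [0.2, 0.6, -0.6]
gripper_width: 0.0427
gripper_force: 0.0
t 4.2 p [ 0.4735 -0.1045  0.0592] yawy -1.367 tilt [-0.006 -0.004 -1.   ] q6 0.99 F [ 0.2  0.6 -0.6] Mz [-0.02  0.02 -0.  ] w 0.0427 gf 0.0
units to go [ 0.05  0.02 -0.06]
contact_force: [-0.5, 11.8, 2.4]
gripper_width: 0.0133
gripper_force: 39.6
t 4.8 p [ 0.4768 -0.1034  0.0638] yawy -1.369 tilt [ 0.002 -0.003 -1.   ] q6 0.99 F [-0.5 11.8  2.4] Mz [ 1.65  0.13 -0.07] w 0.0133 gf 39.6
units to go [-0.02  0.03  0.04]
```

```bash
python3 -m inch '0 -0.04 0 0;0 0 0 -0.8;0 0 0 -0.8;0 0 0 -0.8;0 0 0 -0.8;0 0 0 -0.8;0 0 0 -0.8;0 0 0 -0.8;0 0 0 0' | tail -3
python3 g.py 0.476 -0.103 0.062
```

```text
contact_force: [-2.2, 8.9, 4.1]
gripper_width: 0.0132
gripper_force: 40.1
t 5.7 p [ 0.4762 -0.1021  0.0638] yawy -0.584 tilt [ 0.002 -0.001 -1.   ] q6 0.21 F [-2.2  8.9  4.1] Mz [1.34 0.25 0.07] w 0.0132 gf 40.1
units to go [-0.02  0.01  0.04]
```

```bash
python3 -m inch '0 -0.02 0 -0.7;0 0 0 -0.7;0 0 0 0' | tail -3
python3 g.py
python3 -m inch '0 0 0 -0.35;0 0 0 0;0 0 0 0'|tail -3;python3 g.py
python3 -m inch '0 0 0 -0.3;0 0 0 0;0 0 0 0'|tail -3;python3 g.py
```

```text
contact_force: [-0.7, 7.6, 1.1]
gripper_width: 0.0132
gripper_force: 39.7
t 6.0 p [ 0.4758 -0.1019  0.0638] yawy -0.389 tilt [ 0.002  0.001 -1.   ] q6 0.01 F [-0.7  7.6  1.1] Mz [ 1.19 -0.02  0.05] w 0.0132 gf 39.7
contact_force: [-1.5, 6.1, 2.2]
gripper_width: 0.0132
gripper_force: 39.8
t 6.3 p [ 0.4758 -0.1019  0.0638] yawy -0.342 tilt [ 0.002  0.001 -1.   ] q6 -0.03 F [-1.5  6.1  2.2] Mz [ 1.18 -0.02  0.03] w 0.0132 gf 39.8
contact_force: [-0.9, 8.3, 2.0]
gripper_width: 0.0135
gripper_force: 50.5
t 6.6 p [ 0.4757 -0.1018  0.0638] yawy -0.304 tilt [ 0.003  0.001 -1.   ] q6 -0.07 F [-0.9  8.3  2. ] Mz [ 1.23  0.07 -1.2 ] w 0.0135 gf 50.5
```

The moment jumped at the stop, so the knob is at its end stop. I'll release, rise, and look to confirm.

```bash
python3 -m inch '0 0 0 0;0 0 0 0;0 0 -0.5 0;0 0 -0.9 0;0 0 -0.9 0;0 0 -0.7 0;0 0 0 0' 0.5 | tail -3
python3 g.py 0.475 -0.254 0.2
python3 - <<'E'
from plant import optics
import cv2
t=optics.get_image("scene")["frame"][165:255,200:320,::-1]; cv2.imwrite("pics/s2.png",cv2.convertScaleAbs(cv2.resize(t,(800,600),interpolation=cv2.INTER_CUBIC),alpha=1.6))
E
```

```text
contact_force: [0.5, -0.2, 0.3]
gripper_width: 0.0428
gripper_force: 0.0
t 7.3 p [ 0.4787 -0.1048  0.2195] yawy -0.301 tilt [-0.001  0.013 -1.   ] q6 -0.08 F [ 0.5 -0.2  0.3] Mz [-0.01  0.    0.01] w 0.0428 gf 0.0
units to go [-2.87  0.81  0.4 ]
```

View pics/s2.png

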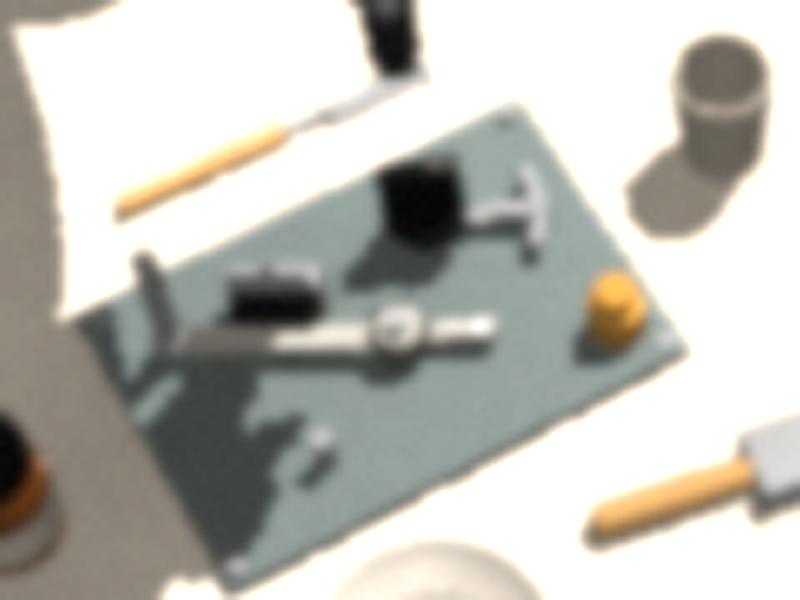

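The latch bar now points to about (530,215), clear of the jaw tail at (490,325). The jaw is still shut, with the post top at (146,262). Next I go over the post.

```bash
python3 -m inch '-0.72 0.2 0 0;-0.72 0.2 0 0;-0.72 0.2 0 0;-0.71 0.2 0 0;0 0 0 0.7;0 0 0 0.65;0 0 0 0' | tail -3
python3 g.py 0.475 -0.254 0.082
```

```text
contact_force: [-0.5, 1.0, -1.8]
gripper_width: 0.0428
gripper_force: 0.0
t 8.05 p [ 0.4697 -0.2521  0.2107] yawy -0.491 tilt [ 0.    -0.002 -1.   ] q6 -0.15 F [-0.5  1.  -1.8] Mz [-0.   -0.02 -0.04] w 0.0428 gf 0.0
units to go [0.02 0.12 2.57]
```

```bash
python3 -m inch '0 0.12 0.5 0;0 0 0.6 0;0 0 0.6 0;0 0 0.5 0;0 0 0.37 0;0 0 0 0' 0.5 | tail -3
python3 g.py 0.475 -0.254 0.082
python3 -m inch '0 0 0 0;0 0 0 0;0 0 0 0;0 0 0 0;0 0 0 0;0 0 0 0' 0 40 | tail -3
python3 g.py 0.475 -0.254 0.082
```

```text
contact_force: [0.1, 0.1, 0.7]
gripper_width: 0.0425
gripper_force: 0.0
t 8.65 p [ 0.4734 -0.2527  0.08  ] yawy -0.487 tilt [ 0.001 -0.007 -1.   ] q6 -0.15 F [0.1 0.1 0.7] Mz [0.01 0.02 0.01] w 0.0425 gf 0.0
units to go [-0.01  0.04 -0.04]
contact_force: [-4.2, 1.0, 5.6]
gripper_width: 0.0129
gripper_force: 39.4
t 9.25 p [ 0.4762 -0.2551  0.0848] yawy -0.49 tilt [-0.     0.001 -1.   ] q6 -0.15 F [-4.2  1.   5.6] Mz [0.22 0.62 0.09] w 0.0129 gf 39.4
units to go [ 0.01 -0.03  0.06]
```

Post gripped (12.9 mm). Now swing it along the arc.

```bash
python3 -m inch '0 0 0 -0.27;0 0.18 0 -0.54;0 0.18 0 -0.54;0 0.18 0 -0.54;0 0.18 0 -0.54;0 0.18 0 -0.54;0 0.18 0 -0.54;0 0 0 0' | tail -3
cat > j.py <<'E'
import numpy as np
from plant import monitor
p=monitor.state()["position"];d=p[:2]-[.5322,-.1483];print("jaw~",(np.arctan2(d[1],d[0])%6.2832-4.19-.0287).round(3),"r",np.hypot(*d).round(4))
E
python3 g.py; python3 j.py
```

```text
contact_force: [-2.3, 4.6, 7.1]
gripper_width: 0.0126
gripper_force: 39.7
t 10.05 p [ 0.529  -0.2684  0.0847] yawy 0.001 tilt [ 0.     0.002 -1.   ] q6 -0.61 F [-2.3  4.6  7.1] Mz [ 0.75  0.38 -0.37] w 0.0126 gf 39.7
jaw~ 0.467 r 0.1202
```

```bash
python3 -m inch '0 0.18 0 -0.54;0 0.18 0 -0.54;0 0.18 0 -0.54;0 0.18 0 -0.54;0 0.18 0 -0.54;0 0 0 0;0 0 0 0' | tail -3
python3 g.py; python3 j.py
python3 -m inch '0 0.08 0 -0.3;0 0.06 0 0;0 0 0 0;0 0 0 0'|tail -3;python3 g.py; python3 j.py
```

```text
contact_force: [-7.9, 2.7, 7.7]
gripper_width: 0.0131
gripper_force: 39.7
t 10.75 p [ 0.5714 -0.2621  0.0846] yawy 0.376 tilt [ 0.    -0.001 -1.   ] q6 -0.93 F [-7.9  2.7  7.7] Mz [ 0.4   0.94 -0.15] w 0.0131 gf 39.7
jaw~ 0.826 r 0.1203
contact_force: [-8.6, 0.4, 7.4]
gripper_width: 0.0128
gripper_force: 39.7
t 11.15 p [ 0.5774 -0.2598  0.0846] yawy 0.418 tilt [ 0.    -0.002 -1.   ] q6 -0.96 F [-8.6  0.4  7.4] Mz [ 0.21  1.05 -0.04] w 0.0128 gf 39.7
jaw~ 0.879 r 0.1203
```

```bash
python3 -m inch '0 0.05 0 0;0 0.03 0 0;0 0 0 0;0 0 0 0'|tail -3;python3 g.py; python3 j.py
python3 -m inch '0 0.05 0 0;0 0 0 0;0 0 0 0;0 0 0 0'|tail -3;python3 g.py; python3 j.py
```

```text
contact_force: [-12.3, -1.9, 9.9]
gripper_width: 0.013
gripper_force: 40.1
t 11.55 p [ 0.58   -0.2587  0.0846] yawy 0.418 tilt [ 0.    -0.004 -1.   ] q6 -0.96 F [-12.3  -1.9   9.9] Mz [0.   1.67 0.28] w 0.013 gf 40.1
jaw~ 0.902 r 0.1203
contact_force: [-19.5, -3.8, 13.2]
gripper_width: 0.0129
gripper_force: 40.8
t 11.95 p [ 0.5803 -0.2588  0.0844] yawy 0.418 tilt [ 0.001 -0.008 -1.   ] q6 -0.96 F [-19.5  -3.8  13.2] Mz [-0.57  2.85  0.07] w 0.0129 gf 40.8
jaw~ 0.904 r 0.1205
```

The force rises without motion, so the jaw is at its stop. One check picture.

```bash
python3 -m inch '0 0 0 0;0 0 0 0;0 0 0 0;0 0 0 0'|tail -3;python3 j.py; python3 - <<'E'
from plant import optics
import cv2
t=optics.get_image("scene")["frame"][150:270,180:340,::-1]; cv2.imwrite("pics/s3.png",cv2.convertScaleAbs(cv2.resize(t,(800,600),interpolation=cv2.INTER_CUBIC),alpha=1.6))
E
```

```text
contact_force: [-20.4, -5.4, 13.1]
gripper_width: 0.0126
gripper_force: 40.8
jaw~ 0.904 r 0.1205
```

View pics/s3.png

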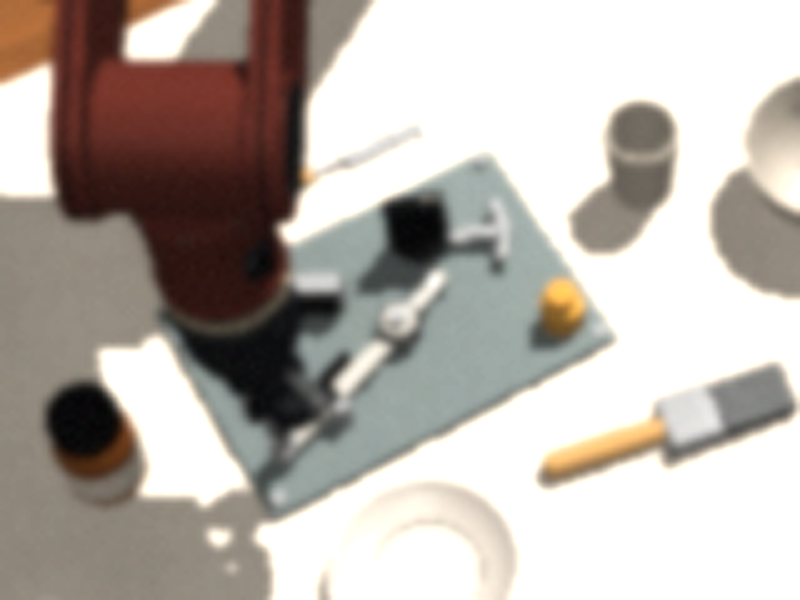

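The jaw arm now lies from (440,275) through the pivot (398,320) to the gripped post, against its stop. The latch bar is unchanged at about (500,235), and the weight, jar and beaker are untouched.

```bash
python3 -c "
from plant import bot
print(bot.job_done())"
```

```text
the job is handed in; nothing more can be done
None
```

I handed the job in at about 12.5 s, with the latch knob at its anticlockwise stop and the gripper still pinching the post and holding the jaw open at its stop (about 0.90 rad); I saw nothing else disturbed, and no verdict came back.

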